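# Zero the bench scale with its empty pot

### The arm

A 6-joint arm with a two-finger parallel gripper is mounted at the origin on the work surface. World frame = base frame: x ahead of the robot, y to its left, z up, the work surface at z = 0. Lengths are in m, angles in rad, forces in N, time in s.
With the tool pointing down it reaches from about 0.4 to 0.825 m from the base axis. Payload 7 kg.
Tool frame: the origin (TCP) lies midway between the tips of the shut fingers; the grasp point (between the pads) lies 19 mm behind it; z points along the fingers, y is the line along which they close (so a half turn about z gives the same grasp; the last joint's range is limited). The gripper opens to 88 mm and grips with 3 to 60 N. Pads are 19 mm wide; open, the fingers measure 130 mm over their backs; the gripper's body (78 mm by 193 mm) begins 47 mm behind the grasp point.
Start: joints at [1.558, 0.359, 0.012, 0, -1.224, -0.288], TCP at [0.2, 0.645, 0.197] pointing down, gripper open.
Joint ranges: [-3.07, 3.07], [-1.43, 2.12], [-1.02, 1.25], [-3.03, 1.67], [-3.05, -0], [-3.03, 3.03]. Speed limits (rad/s): [2.39, 2.39, 3.01, 3.14, 3.14, 3.14].

### API

Orientations are given as [roll, pitch, yaw] about the fixed x, y, z axes, in that order (R = Rz(yaw) Ry(pitch) Rx(roll)).
In Python, from station import get_state, grab_frame, calibration, job_done, boxes_of, regions_of, spot_point gives the robot as it stands. The module is installed in compiled form; this text tells all that it offers.
- The arm moves only by the tool arm_command, never from a script. Its argument "commands" is a list of rows, each an object of numbers: "tx", "ty", "tz": the shift along the tool's x, y, z each as a share of 25 cm, from -1 to 1; "twist": the turn about the tool's z as a share of 180 degrees, from -1 to 1. A call has exactly 8 rows; each row is the pose to reach, as a shift and turn from the pose commanded when the call began, along the tool's axes at that moment, turning the shorter way round; what a row does not reach only later rows make up. A row lasts 1/12 s, in which the tool goes at most 41.7 mm and 7.16 degrees, less where a joint would pass 70% of its speed; a pose out of reach is approached as far as the arm can. A call with a number of a shift or a turn outside -1 to 1 is refused whole. A call with a gripper value outside its range is refused whole. "claw" is the opening, from 0 (shut) to 1 (fully open), set as the call begins (left out, the last holds). The fingers move at their own pace and stop on an object; "grip_force" is the grip in N (left out, the last holds). Time passes only in rows, so rows that repeat a pose let the fingers close, or fill a call up. It gives the time, the measured TCP pose, the force, the opening and the grip force at its end, in the units of the state.
- get_state(): the state, without advancing time (a new reading comes with each control period).
- grab_frame(name): name is "scene" or "top"; returns the picture (480x640x3 uint8, red, green, blue); there is no depth.
- calibration(name): a dict with "camera_matrix" (3x3 intrinsics, pixels), "k1" (the pictures are not rectified: a ray, as slopes to the right and down, at radius r is drawn at 1 + k1 r^2 times it, then the intrinsics apply), "extrinsics" (4x4, takes a point from camera to world coordinates). Camera axes: x right, y down, z forward; pixel columns grow to the right and rows downward; lengths in m; the calibration is good to about 2 mm. A picture is of the moment at which its call begins. calibration takes no time and is no camera call.
- job_done(): hands the job in; it is judged then, once.
Trained networks look in the newest picture that a camera, given by its name, has taken for a name from the list of things; names that differ only in an ending like _2 or _b are one class to them, and where a whole thing is asked for, a point or a joint stands for the part that bears it (a point fixed in the world has none). Each returns a list of dicts, best first, with "score" (0 to 1); they miss things now and then, are a little off and sometimes report something else, mostly with a low value. They report only what shows in the picture. A call takes as long as a camera call.
- boxes_of(query, camera): "rect" ([left, top, right, bottom] in pixels, round what is visible of it).
- regions_of(query, camera): "region" (480x640 bool, what is visible of it) and "rect" ([left, top, right, bottom] in pixels, round what is visible of it).
- spot_point(query, camera): "uv" ([column, row] in pixels: a listed point, or the origin of a listed thing).
The state is a dict: "t": time; "q": joint angles; "qd": joint speeds; "joint_efforts": joint torques, N m; "eef_pos": TCP position; "ee_rot": TCP orientation; "force": force on the tool from outside, world axes, zero at the start; "moment": the same for the moment, N m; "width": finger opening in m; "gripper_force": force on a finger pad.
Only numpy, scipy, OpenCV 4.12 (cv2) and the standard library are available. Lean on these libraries where they do the work, as an engineer would, in place of code of your own. Each camera call takes 0.05 s, during which the arm holds its last target. There are 200 camera calls.

### The job

Zero the potting-bench scale that carries the empty pot: with the fingertips, gently press its round key all the way down and let it come up again, then press its long bar-shaped key all the way down, keep it down for a good second, and let it up. Don't touch the scale's square key, the pot, or the lamp timer with its look-alike keys, don't lean on the rest of the scale, and leave everything else on the bench where it is.

Things in the scene. Friction and masses are not known exactly. Their poses are not given: they have to be found in the camera images.
- scale: grey bench scale, 260 mm deep (x), 240 wide (y), fixed; carries the pot. Origin under its centre at table height; yaw within 0.3 rad. Key panel: 85 mm strip at its -x side, 45 mm above the table; three keys in a row along y, at x = -88 mm, 70 mm apart. Steel pan behind, top 75 mm up, x from -46 to 126 mm
- round_key: a black plastic spring key of the SCALE; origin on the scale's panel surface (45 mm above the table) at the key's centre, z up, x and y parallel to the scale's. Fixed to the scale; the three keys swap places from start to start. Cap round, 30 mm in diameter, top 12 mm above the panel
- square_key: a black plastic spring key of the SCALE; origin on the scale's panel surface (45 mm above the table) at the key's centre, z up, x and y parallel to the scale's. Fixed to the scale; the three keys swap places from start to start. Cap square, 28 x 28 mm, top 12 mm above the panel. To be left alone
- bar_key: a black plastic spring key of the SCALE; origin on the scale's panel surface (45 mm above the table) at the key's centre, z up, x and y parallel to the scale's. Fixed to the scale; the three keys swap places from start to start. Cap a long bar, 20 mm (x) by 46 mm (y), top 12 mm above the panel
- round_key_top (a point): centre of the top face of the scale's round key cap (57 mm above the table when up); moves with the cap
- bar_key_top (a point): centre of the top face of the scale's bar key cap (57 mm above the table when up); moves with the cap
- round_key_cap (a joint): how far the round key is pressed down: 0 up, 0.008 m fully down; starts moving at 1 N, fully down takes 5 N, springs back up
- square_key_cap (a joint): the same for the square key
- bar_key_cap (a joint): the same for the bar key: 0 up, 0.008 m fully down, 1 N to 5 N, springs back up
- pot: empty shallow terracotta plant pot standing loose on the scale's pan, 90 mm across the rim, 60 mm tall; origin under its centre
- timer: white lamp timer box, 150 mm deep (x), 200 mm wide (y), 45 mm high, fixed to the bench, with three black keys of the same shapes on it, standing 12 mm proud, and a tin on its rear part; origin under its centre. To be left alone
- tin: small closed can, 44 mm in diameter, 50 mm tall, loose on the timer; origin under its centre
- small_pot: black plastic pot, 60 mm across, 55 mm tall, loose; origin under its centre
- labels: wooden block of plant labels, 30 x 90 x 22 mm, loose; origin under its centre
- fork: hand fork lying flat, 255 mm long along its x, handle towards -x, tines 60 mm wide, 24 mm high, loose; origin at the root of the tines, at table height
- jar: closed jar, 64 mm in diameter, 100 mm tall, loose; origin under its centre
- mug: white mug, 80 mm across, 85 mm tall, loose; origin under its centre

How it is judged:
By the outcome, as a careful person would: the job done as asked, in the order asked, and still so for the second after the job is handed in, with the robot touching nothing.
It also fails if it takes over 45 s, if anything falls off the work surface, if the arm or the gripper's body presses on something with over 40 N, if the wrist force passes 120 N, or if a joint passes its speed limit or range.

## Working session

There is one attempt and no reset: what is moved stays moved. The work goes in short steps, Python scripts to look and compute and a tool call to move; the robot and the scene stay as the last step left them, time stands still between calls to the robot, and variables do not carry over. Pictures are saved under pics/ and viewed, at most 10 in all, crops included, and the job is handed in when it is done.

Besides the shell and the picture viewer there is one more tool, called after "Request:" in YAML: its name, and indented under it one key for each argument. arm_command: Moves the arm, as the interface text tells. Shift numbers are shares of 25 cm and turn numbers shares of 180 degrees, none past 1 either way. Its arguments: {"type":"object","properties":{"commands":{"type":"array"},"claw":{"type":"number"},"grip_force":{"type":"number"}},"required":["commands"]}

```bash
mkdir -p pics
cat > h.py <<'E'
import numpy as np, cv2
from station import *
def ray(cam,uv):
    c=calibration(cam);K=np.array(c["camera_matrix"]);T=np.array(c["extrinsics"]);k=c["k1"]
    d=np.array([(uv[0]-K[0,2])/K[0,0],(uv[1]-K[1,2])/K[1,1]]);s=d.copy()
    for _ in range(30): s=d/(1+k*(s@s))
    return T[:3,3],T[:3,:3]@np.array([s[0],s[1],1])
def atz(cam,uv,z):
    o,d=ray(cam,uv);return o+d*(z-o[2])/d[2]
def tri(a,b):
    A=[];B=[]
    o1,d1=ray("scene",a);o2,d2=ray("top",b)
    t=np.linalg.lstsq(np.stack([d1,-d2],1),o2-o1,rcond=None)[0]
    p,q=o1+t[0]*d1,o2+t[1]*d2
    return (p+q)/2,np.linalg.norm(p-q)
E
python3 - <<'E'
from h import *
np.set_printoptions(precision=3,suppress=True)
for n in("scene","top"):
    im=grab_frame(n);cv2.imwrite(f"pics/{n}0.png",im[:,:,::-1])
for q,z in(("round_key_top",.057),("bar_key_top",.057),("round_key",.045),("bar_key",.045),("square_key",.045),("scale",0),("timer",0),("pot",.075)):
    r={c:spot_point(q,c) for c in("scene","top")}
    for c in r:
        for d in r[c][:3]: print(q,c,round(d["score"],2),np.array(d["uv"]),atz(c,d["uv"],z))
    if r["scene"] and r["top"]: print("  tri",tri(r["scene"][0]["uv"],r["top"][0]["uv"]))
s=get_state();print(s["t"],s["eef_pos"],s["ee_rot"],s["force"],s["width"])
E
```

```text
round_key_top scene 0.51 [211.  224.1] [ 0.574 -0.247  0.057]
round_key_top scene 0.22 [342.1 210.3] [0.431 0.015 0.057]
round_key_top top 0.54 [426.6 227.6] [ 0.567 -0.247  0.057]
  tri (array([ 0.568, -0.25 ,  0.049]), np.float64(0.002142402359534795))
bar_key_top scene 0.68 [240.4 227.8] [ 0.56  -0.181  0.057]
bar_key_top top 0.75 [393.7 228.9] [ 0.564 -0.177  0.057]
  tri (array([ 0.563, -0.177,  0.062]), np.float64(0.002948188485836808))
round_key scene 0.53 [216.6 223.3] [ 0.559 -0.242  0.045]
round_key top 0.59 [428.5 226.2] [ 0.572 -0.254  0.045]
round_key top 0.58 [426.5 227.4] [ 0.569 -0.25   0.045]
round_key top 0.34 [211.3 173.3] [0.681 0.215 0.045]
  tri (array([ 0.568, -0.244,  0.057]), np.float64(0.014278748171186333))
bar_key scene 0.52 [242.4 233.8] [ 0.566 -0.174  0.045]
bar_key top 0.7 [392.8 226.3] [ 0.57  -0.177  0.045]
  tri (array([ 0.569, -0.174,  0.049]), np.float64(0.003601087822586892))
square_key scene 0.77 [271.3 241.4] [ 0.563 -0.105  0.045]
square_key top 0.69 [361.3 226.8] [ 0.569 -0.109  0.045]
square_key top 0.59 [238.  193.7] [0.637 0.156 0.045]
  tri (array([ 0.567, -0.106,  0.051]), np.float64(0.005427280570269558))
scale scene 0.63 [225.7 274.3] [ 0.653 -0.18   0.   ]
scale top 0.85 [386.5 189.4] [ 0.659 -0.171  0.   ]
  tri (array([ 0.658, -0.172,  0.01 ]), np.float64(0.005727659514660112))
timer scene 0.92 [369.4 322.1] [0.655 0.156 0.   ]
timer scene 0.29 [437.2 230.9] [0.365 0.231 0.   ]
timer top 0.88 [237.6 194.3] [0.644 0.164 0.   ]
  tri (array([ 0.647,  0.16 , -0.01 ]), np.float64(0.010964621625599311))
pot scene 0.68 [207.2 282.2] [ 0.727 -0.175  0.075]
pot top 0.87 [396.2 152.2] [ 0.725 -0.18   0.075]
  tri (array([ 0.725, -0.179,  0.071]), np.float64(0.0030598855616432697))
0.9 [0.2   0.645 0.197] [-3.142 -0.    -0.301] [-0.433  0.579  0.487] 0.0875793378599789
```

View pics/top0.png

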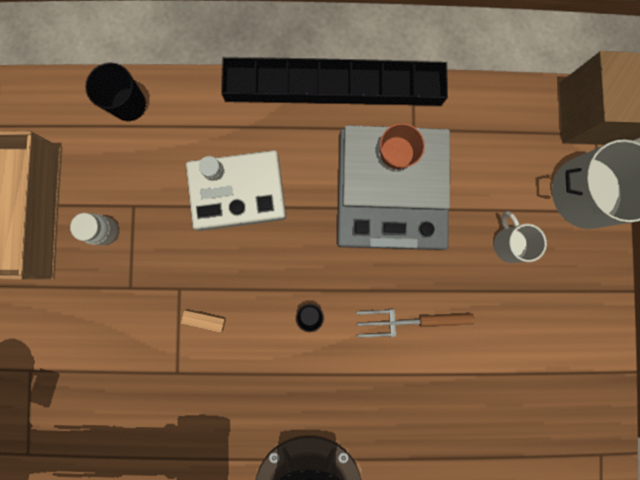

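View pics/scene0.png

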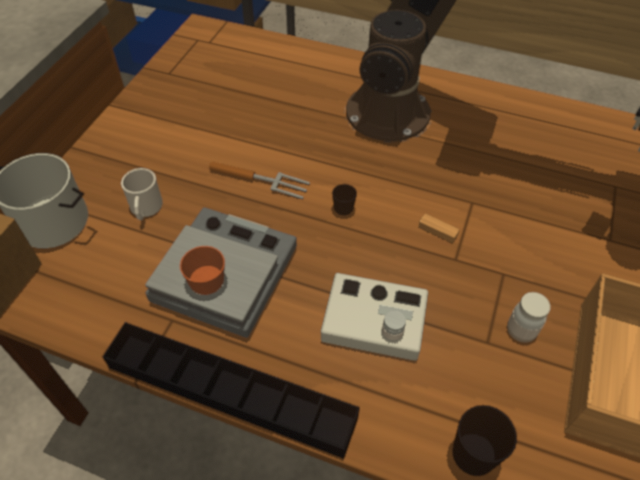

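The top view shows the scale's keys as square (361,227), bar (394,228) and round (427,229). The scene view agrees, with round at (213,224) and bar at (241,232). The white timer, on the other side, is at (237,190) in the top view. I'm moving above the keys at the current height with the fingers shut.

Request:
arm_command:
  commands:
    - {"tx":0.12,"ty":0.095}
    - {"tx":0.24,"ty":0.19}
    - {"tx":0.36,"ty":0.285}
    - {"tx":0.48,"ty":0.38}
    - {"tx":0.6,"ty":0.475}
    - {"tx":0.72,"ty":0.57}
    - {"tx":0.84,"ty":0.665}
    - {"tx":0.945,"ty":0.754}
  claw: 0
  grip_force: 5

```text
invalid input
```

Request:
arm_command:
  commands:
    - {"tx":0.104,"ty":0.115}
    - {"tx":0.208,"ty":0.23}
    - {"tx":0.312,"ty":0.345}
    - {"tx":0.416,"ty":0.46}
    - {"tx":0.52,"ty":0.575}
    - {"tx":0.624,"ty":0.69}
    - {"tx":0.728,"ty":0.805}
    - {"tx":0.828,"ty":0.915}

```text
invalid input
```

Request:
arm_command:
  commands:
    - {"tx":0.064,"ty":0.095,"twist":-0.012}
    - {"tx":0.129,"ty":0.19,"twist":-0.024}
    - {"tx":0.193,"ty":0.285,"twist":-0.036}
    - {"tx":0.258,"ty":0.38,"twist":-0.048}
    - {"tx":0.322,"ty":0.475,"twist":-0.06}
    - {"tx":0.387,"ty":0.57,"twist":-0.072}
    - {"tx":0.451,"ty":0.665,"twist":-0.084}
    - {"tx":0.516,"ty":0.761,"twist":-0.096}

```text
invalid input
```

Request:
arm_command:
  commands:
    - {"tx":0.12,"ty":0.095,"tz":0,"twist":0}
    - {"tx":0.24,"ty":0.19,"tz":0,"twist":0}
    - {"tx":0.36,"ty":0.285,"tz":0,"twist":0}
    - {"tx":0.48,"ty":0.38,"tz":0,"twist":0}
    - {"tx":0.6,"ty":0.475,"tz":0,"twist":0}
    - {"tx":0.72,"ty":0.57,"tz":0,"twist":0}
    - {"tx":0.84,"ty":0.665,"tz":0,"twist":0}
    - {"tx":0.945,"ty":0.754,"tz":0,"twist":0}
  claw: 0
  grip_force: 5

```text
t: 1.57
eef_pos: [0.3707, 0.3928, 0.197]
ee_rot: [-3.141, -0.0, -0.301]
force: [0.3, 0.3, 0.1]
width: 0.0397
gripper_force: 0.0
```

Rows need all four numbers.

Request:
arm_command:
  commands:
    - {"tx":0.104,"ty":0.115,"tz":0,"twist":0}
    - {"tx":0.208,"ty":0.23,"tz":0,"twist":0}
    - {"tx":0.312,"ty":0.345,"tz":0,"twist":0}
    - {"tx":0.416,"ty":0.46,"tz":0,"twist":0}
    - {"tx":0.52,"ty":0.575,"tz":0,"twist":0}
    - {"tx":0.624,"ty":0.69,"tz":0,"twist":0}
    - {"tx":0.728,"ty":0.805,"tz":0,"twist":0}
    - {"tx":0.828,"ty":0.915,"tz":0,"twist":0}

```text
t: 2.23
eef_pos: [0.5002, 0.1129, 0.1972]
ee_rot: [-3.141, -0.001, -0.301]
force: [0.8, 0.7, 0.6]
width: 0.0006
gripper_force: 0.0
```

Request:
arm_command:
  commands:
    - {"tx":0.064,"ty":0.095,"tz":0,"twist":-0.012}
    - {"tx":0.129,"ty":0.19,"tz":0,"twist":-0.024}
    - {"tx":0.193,"ty":0.285,"tz":0,"twist":-0.036}
    - {"tx":0.258,"ty":0.38,"tz":0,"twist":-0.048}
    - {"tx":0.322,"ty":0.475,"tz":0,"twist":-0.06}
    - {"tx":0.387,"ty":0.57,"tz":0,"twist":-0.072}
    - {"tx":0.451,"ty":0.665,"tz":0,"twist":-0.084}
    - {"tx":0.516,"ty":0.761,"tz":0,"twist":-0.096}

```text
t: 2.9
eef_pos: [0.5669, -0.1065, 0.1969]
ee_rot: [-3.141, -0.001, 0.003]
force: [0.2, -0.2, -0.0]
width: 0.0004
gripper_force: 0.0
```

Request:
arm_command:
  commands:
    - {"tx":0,"ty":0.14,"tz":0,"twist":0}
    - {"tx":0,"ty":0.28,"tz":0,"twist":0}
    - {"tx":0,"ty":0.42,"tz":0,"twist":0}
    - {"tx":0,"ty":0.565,"tz":0.08,"twist":0}
    - {"tx":0,"ty":0.565,"tz":0.2,"twist":0}
    - {"tx":0,"ty":0.565,"tz":0.32,"twist":0}
    - {"tx":0,"ty":0.565,"tz":0.42,"twist":0}
    - {"tx":0,"ty":0.565,"tz":0.46,"twist":0}

```text
t: 3.57
eef_pos: [0.5642, -0.2462, 0.0778]
ee_rot: [-3.14, 0.005, -0.001]
force: [-0.8, 0.9, -1.4]
width: 0.0005
gripper_force: 0.0
```

Run:
```python
from h import *
for _ in range(2):
  im=grab_frame("scene");t=grab_frame("top")
a=cv2.resize(im[170:290,140:300],(640,480),interpolation=cv2.INTER_CUBIC)
cv2.imwrite("pics/a1.png",a[:,:,::-1])
s=get_state();print(s["t"],s["eef_pos"],s["force"])
```

```text
3.7667 [ 0.56770289 -0.24648517  0.08300955] [-0.1164742  -0.46299236 -0.02329172]
```

View pics/a1.png

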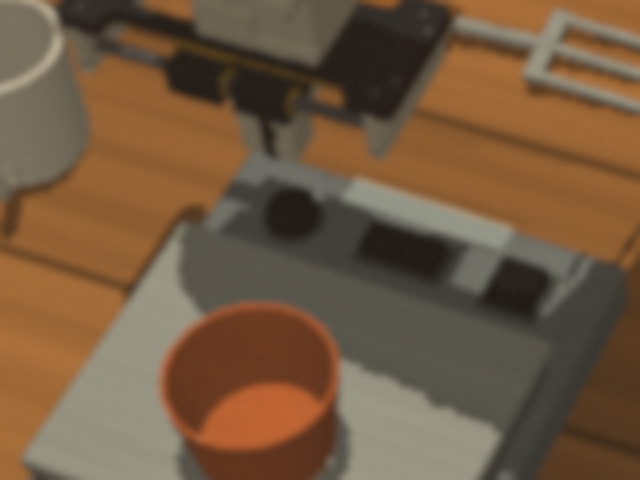

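The shut fingertip is at crop (275,155), directly above the round key at (292,215). The pot and pan are clear, so I'm pressing slowly and watching the force.

Request:
arm_command:
  commands:
    - {"tx":0,"ty":0.008,"tz":0.02,"twist":0}
    - {"tx":0,"ty":0.008,"tz":0.04,"twist":0}
    - {"tx":0,"ty":0.008,"tz":0.06,"twist":0}
    - {"tx":0,"ty":0.008,"tz":0.08,"twist":0}
    - {"tx":0,"ty":0.008,"tz":0.095,"twist":0}
    - {"tx":0,"ty":0.008,"tz":0.105,"twist":0}
    - {"tx":0,"ty":0.008,"tz":0.112,"twist":0}
    - {"tx":0,"ty":0.008,"tz":0.116,"twist":0}

```text
t: 4.43
eef_pos: [0.5666, -0.2483, 0.0523]
ee_rot: [-3.142, 0.0, 0.001]
force: [0.5, 0.1, 1.0]
width: 0.0008
gripper_force: 0.0
```

Request:
arm_command:
  commands:
    - {"tx":0,"ty":0,"tz":0.002,"twist":0}
    - {"tx":0,"ty":0,"tz":0.004,"twist":0}
    - {"tx":0,"ty":0,"tz":0.006,"twist":0}
    - {"tx":0,"ty":0,"tz":0.008,"twist":0}
    - {"tx":0,"ty":0,"tz":0.01,"twist":0}
    - {"tx":0,"ty":0,"tz":0.012,"twist":0}
    - {"tx":0,"ty":0,"tz":0.012,"twist":0}
    - {"tx":0,"ty":0,"tz":0.012,"twist":0}

```text
t: 5.1
eef_pos: [0.5667, -0.2484, 0.0497]
ee_rot: [3.142, -0.0, 0.001]
force: [0.0, -0.1, -0.1]
width: 0.0001
gripper_force: 0.0
```

Run:
```python
from h import *
f=[]
for _ in range(3):
  grab_frame("top"); s=get_state(); f.append(s["force"][2])
print(s["eef_pos"],f)
```

```text
[ 0.56673672 -0.24837443  0.04974261] [np.float64(-0.6469450414329037), np.float64(0.3552370580759229), np.float64(-0.4898293512268074)]
```

No force at 50 mm, so I need a close look.

Run:
```python
from h import *
im=grab_frame("scene");t=grab_frame("top")
a=cv2.resize(im[180:270,170:290],(640,480),interpolation=cv2.INTER_CUBIC)
cv2.imwrite("pics/a2.png",a[:,:,::-1])
for n in("scene","top"):
  c=calibration(n);K=np.array(c["camera_matrix"]);Ti=np.linalg.inv(c["extrinsics"])
  for P in ([.5667,-.2484,.0497],[.567,-.248,.057]):
    p=Ti@[*P,1];s=p[:2]/p[2];s=s*(1+c["k1"]*(s@s));print(n,K[:2,:2]@s+K[:2,2])
```

```text
scene [212.50264069 223.61104237]
scene [212.16030027 221.71422221]
top [426.33091834 228.17469377]
top [427.02629182 227.67384429]
```

View pics/a2.png

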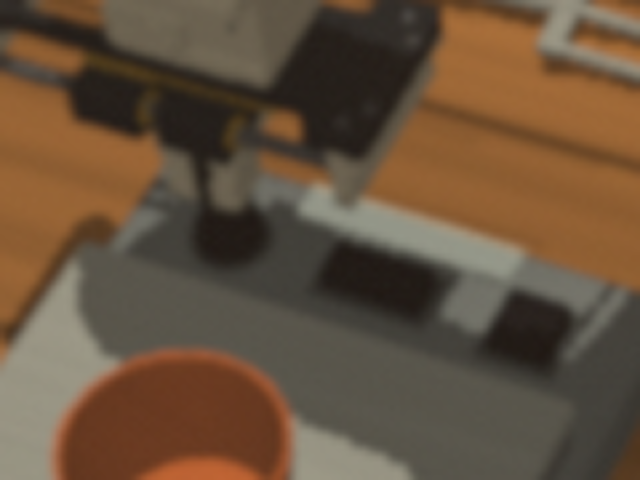

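The fingertips end near crop (230,210), over the round key at (232,235), and look slightly above it. I'm going down in small steps with force checks.

Request:
arm_command:
  commands:
    - {"tx":0,"ty":0,"tz":0.002,"twist":0}
    - {"tx":0,"ty":0,"tz":0.004,"twist":0}
    - {"tx":0,"ty":0,"tz":0.006,"twist":0}
    - {"tx":0,"ty":0,"tz":0.008,"twist":0}
    - {"tx":0,"ty":0,"tz":0.01,"twist":0}
    - {"tx":0,"ty":0,"tz":0.012,"twist":0}
    - {"tx":0,"ty":0,"tz":0.012,"twist":0}
    - {"tx":0,"ty":0,"tz":0.012,"twist":0}

```text
t: 6.02
eef_pos: [0.5667, -0.2484, 0.0466]
ee_rot: [3.142, 0.0, 0.001]
force: [-1.2, -0.2, 0.4]
width: 0.0007
gripper_force: 0.0
```

Run:
```python
from h import *
im=grab_frame("scene");t=grab_frame("top")
a=cv2.resize(im[195:240,185:235],(400,360),interpolation=cv2.INTER_CUBIC)
o=cv2.imread("pics/scene0.png")[195:240,185:235,::-1]
o=cv2.resize(o,(400,360),interpolation=cv2.INTER_CUBIC)
b=np.hstack([a,o]);b=np.clip(b.astype(float)*1.8,0,255).astype(np.uint8)
tt=np.clip(cv2.resize(t[190:260,370:450],(274,240))*1.,0,255).astype(np.uint8)
c=np.zeros((240,800,3),np.uint8);c[:,:274]=tt
b=np.vstack([b,c]);cv2.imwrite("pics/a3.png",b[:,:,::-1])
for q in("round_key_top","round_key"):
  for cam in("scene","top"): print(q,cam,[(round(d["score"],2),d["uv"]) for d in spot_point(q,cam)[:2]])
s=get_state();print(s["force"],s["q"])
```

```text
round_key_top scene [(0.58, [208.7, 221.4]), (0.53, [214.1, 226.5])]
round_key_top top []
round_key scene [(0.66, [341.0, 210.1]), (0.63, [213.3, 224.3])]
round_key top []
[ 0.64277348 -0.27936679 -0.13649746] [-9.78565269e-02  3.98706961e-01 -3.01019941e-01 -1.39808281e-05
 -8.71011455e-01  1.66944876e+00]
```

View pics/a3.png

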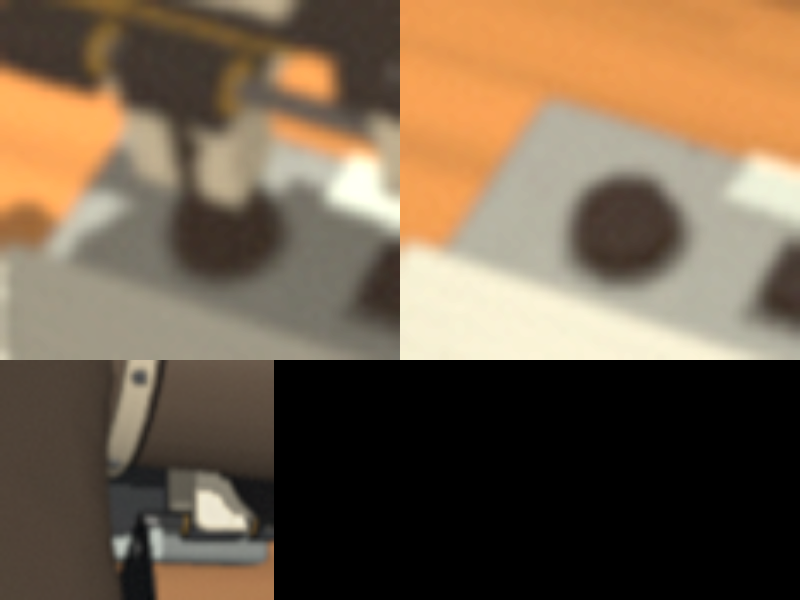

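The tips look clearly higher than the reported TCP: they end at 8x crop row about 205, against a predicted row of about 265. The key at (228,230) is unmoved. I'm carrying on down in small, force-checked steps.

Request:
arm_command:
  commands:
    - {"tx":0,"ty":0,"tz":0.002,"twist":0}
    - {"tx":0,"ty":0,"tz":0.004,"twist":0}
    - {"tx":0,"ty":0,"tz":0.006,"twist":0}
    - {"tx":0,"ty":0,"tz":0.008,"twist":0}
    - {"tx":0,"ty":0,"tz":0.01,"twist":0}
    - {"tx":0,"ty":0,"tz":0.012,"twist":0}
    - {"tx":0,"ty":0,"tz":0.012,"twist":0}
    - {"tx":0,"ty":0,"tz":0.012,"twist":0}

```text
t: 6.98
eef_pos: [0.5666, -0.2483, 0.0436]
ee_rot: [-3.142, 0.0, 0.001]
force: [-0.3, -0.2, -0.0]
width: 0.0008
gripper_force: 0.0
```

Request:
arm_command:
  commands:
    - {"tx":0,"ty":0,"tz":0.002,"twist":0}
    - {"tx":0,"ty":0,"tz":0.004,"twist":0}
    - {"tx":0,"ty":0,"tz":0.006,"twist":0}
    - {"tx":0,"ty":0,"tz":0.008,"twist":0}
    - {"tx":0,"ty":0,"tz":0.01,"twist":0}
    - {"tx":0,"ty":0,"tz":0.012,"twist":0}
    - {"tx":0,"ty":0,"tz":0.012,"twist":0}
    - {"tx":0,"ty":0,"tz":0.012,"twist":0}

```text
t: 7.65
eef_pos: [0.5666, -0.2484, 0.0406]
ee_rot: [-3.142, 0.0, 0.001]
force: [0.3, 0.7, -0.5]
width: 0.0004
gripper_force: 0.0
```

Request:
arm_command:
  commands:
    - {"tx":0,"ty":0,"tz":0.002,"twist":0}
    - {"tx":0,"ty":0,"tz":0.004,"twist":0}
    - {"tx":0,"ty":0,"tz":0.006,"twist":0}
    - {"tx":0,"ty":0,"tz":0.008,"twist":0}
    - {"tx":0,"ty":0,"tz":0.01,"twist":0}
    - {"tx":0,"ty":0,"tz":0.012,"twist":0}
    - {"tx":0,"ty":0,"tz":0.012,"twist":0}
    - {"tx":0,"ty":0,"tz":0.012,"twist":0}

```text
t: 8.32
eef_pos: [0.5666, -0.2484, 0.0376]
ee_rot: [-3.142, 0.0, 0.001]
force: [-0.7, 0.2, -1.7]
width: 0.0008
gripper_force: 0.0
```

Run:
```python
from h import *
im=grab_frame("scene")
a=cv2.resize(im[180:255,170:270],(800,600),interpolation=cv2.INTER_CUBIC)
b=np.clip(a.astype(float)*1.8,0,255).astype(np.uint8)
def proj(n,P):
  c=calibration(n);K=np.array(c["camera_matrix"]);Ti=np.linalg.inv(c["extrinsics"])
  p=Ti@[*P,1];s=p[:2]/p[2];s=s*(1+c["k1"]*(s@s));return K[:2,:2]@s+K[:2,2]
s=get_state();e=s["eef_pos"]
for dx in(-.0095,.0095):
 for dy in(-.02,.02):
  u=(proj("scene",[e[0]+dx,e[1]+dy,e[2]])-[170,180])*8;cv2.circle(b,tuple(int(v) for v in u),3,(255,0,0),-1)
for h in (0,.02,.04,.066):
  u=(proj("scene",[e[0],e[1],e[2]+h])-[170,180])*8;cv2.circle(b,tuple(int(v) for v in u),3,(0,255,0),-1)
for k in range(12):
  u=(proj("scene",[.567+.015*np.cos(k*.524),-.248+.015*np.sin(k*.524),.057])-[170,180])*8;cv2.circle(b,tuple(int(v) for v in u),2,(0,0,255),-1)
cv2.imwrite("pics/a4.png",b[:,:,::-1]);print(e,s["force"])
```

```text
[ 0.56666654 -0.24834793  0.03762717] [-1.09425615  0.93000253 -0.06024707]
```

View pics/a4.png

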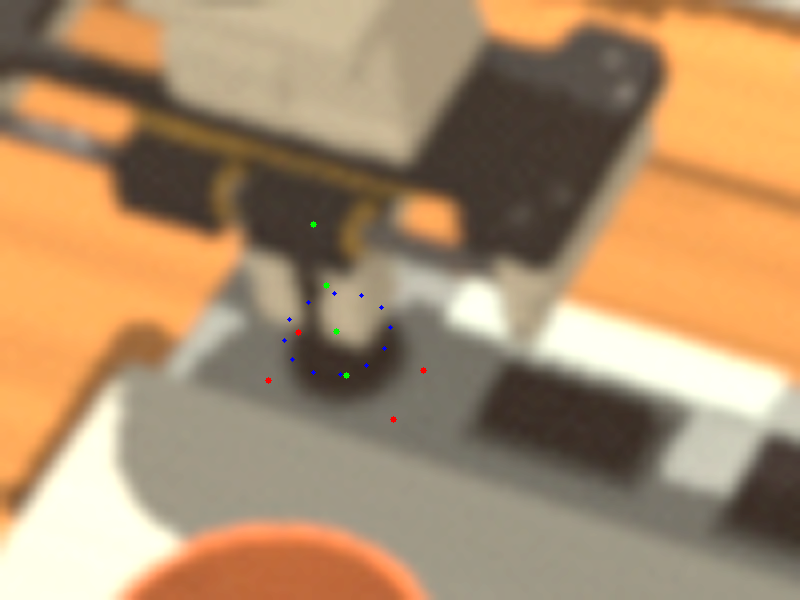

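The overlay shows the finger ends near (315,335), about 20 mm above the reported TCP and a few mm to its -y side. The round key sits at (345,350), so I'm nudging +y and continuing down.

Request:
arm_command:
  commands:
    - {"tx":0,"ty":-0.008,"tz":0,"twist":0}
    - {"tx":0,"ty":-0.016,"tz":0,"twist":0}
    - {"tx":0,"ty":-0.016,"tz":0.003,"twist":0}
    - {"tx":0,"ty":-0.016,"tz":0.006,"twist":0}
    - {"tx":0,"ty":-0.016,"tz":0.009,"twist":0}
    - {"tx":0,"ty":-0.016,"tz":0.012,"twist":0}
    - {"tx":0,"ty":-0.016,"tz":0.012,"twist":0}
    - {"tx":0,"ty":-0.016,"tz":0.012,"twist":0}

```text
t: 9.03
eef_pos: [0.5666, -0.2444, 0.0346]
ee_rot: [-3.142, 0.0, 0.001]
force: [0.4, -0.1, 0.6]
width: 0.0001
gripper_force: 0.0
```

Request:
arm_command:
  commands:
    - {"tx":0,"ty":0,"tz":0.002,"twist":0}
    - {"tx":0,"ty":0,"tz":0.004,"twist":0}
    - {"tx":0,"ty":0,"tz":0.006,"twist":0}
    - {"tx":0,"ty":0,"tz":0.008,"twist":0}
    - {"tx":0,"ty":0,"tz":0.01,"twist":0}
    - {"tx":0,"ty":0,"tz":0.012,"twist":0}
    - {"tx":0,"ty":0,"tz":0.012,"twist":0}
    - {"tx":0,"ty":0,"tz":0.012,"twist":0}

```text
t: 9.7
eef_pos: [0.5666, -0.2443, 0.0316]
ee_rot: [-3.142, 0.0, 0.001]
force: [0.5, -1.0, -0.6]
width: 0.0004
gripper_force: 0.0
```

Request:
arm_command:
  commands:
    - {"tx":0,"ty":0,"tz":0.002,"twist":0}
    - {"tx":0,"ty":0,"tz":0.004,"twist":0}
    - {"tx":0,"ty":0,"tz":0.006,"twist":0}
    - {"tx":0,"ty":0,"tz":0.008,"twist":0}
    - {"tx":0,"ty":0,"tz":0.01,"twist":0}
    - {"tx":0,"ty":0,"tz":0.012,"twist":0}
    - {"tx":0,"ty":0,"tz":0.012,"twist":0}
    - {"tx":0,"ty":0,"tz":0.012,"twist":0}

```text
t: 10.37
eef_pos: [0.5666, -0.2444, 0.0286]
ee_rot: [-3.142, 0.0, 0.001]
force: [0.7, -0.3, -0.8]
width: 0.0006
gripper_force: 0.0
```

Run:
```python
from h import *
f=[]
for _ in range(4):
  im=grab_frame("scene");s=get_state();f.append(s["force"])
print(np.mean(f,0),s["eef_pos"],s["joint_efforts"])
a=cv2.resize(im[190:250,175:255],(800,600),interpolation=cv2.INTER_CUBIC)
b=np.clip(a.astype(float)*1.8,0,255).astype(np.uint8)
cv2.imwrite("pics/a5.png",b[:,:,::-1])
```

```text
[-0.36648286  0.10301094 -0.191924  ] [ 0.56670924 -0.24436972  0.02866978] [-7.28323266e-04 -5.64739144e+01  2.31127667e+01  5.40674955e+00
  7.43371295e-02  3.92755567e-05]
```

View pics/a5.png

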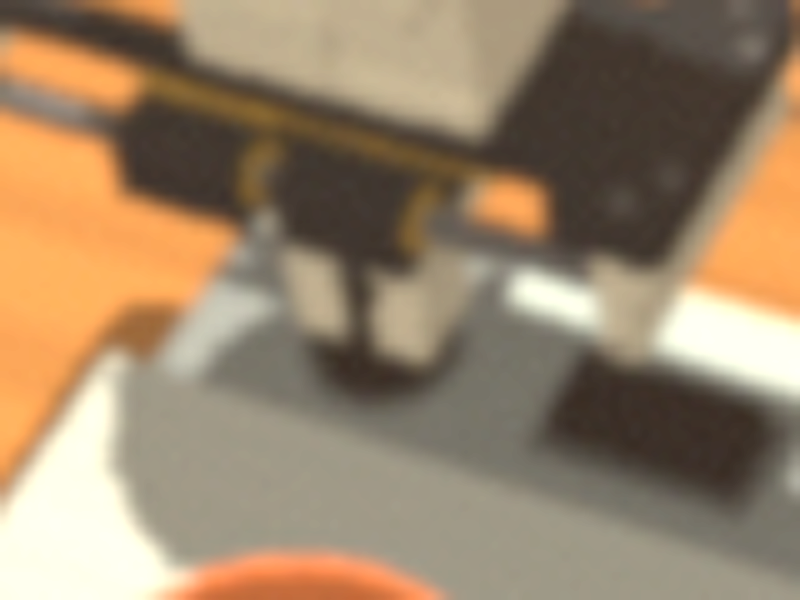

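The finger bottoms are at (325,335) and (415,365), over the key whose near rim is at row about 395. They're still an estimated several mm up, and the outer bracket at (630,360) stays well above the bar key.

Request:
arm_command:
  commands:
    - {"tx":0,"ty":0,"tz":0.002,"twist":0}
    - {"tx":0,"ty":0,"tz":0.004,"twist":0}
    - {"tx":0,"ty":0,"tz":0.006,"twist":0}
    - {"tx":0,"ty":0,"tz":0.008,"twist":0}
    - {"tx":0,"ty":0,"tz":0.01,"twist":0}
    - {"tx":0,"ty":0,"tz":0.012,"twist":0}
    - {"tx":0,"ty":0,"tz":0.012,"twist":0}
    - {"tx":0,"ty":0,"tz":0.012,"twist":0}

```text
t: 11.23
eef_pos: [0.5667, -0.2444, 0.0257]
ee_rot: [3.142, -0.0, 0.001]
force: [-0.3, 1.3, 1.7]
width: 0.0003
gripper_force: 0.8
```

```bash
cat > f.py <<'E'
from h import *
f=[]
for _ in range(4):
  grab_frame("scene");s=get_state();f.append(s["force"])
print(np.mean(f,0).round(2),s["eef_pos"].round(4) if hasattr(s["eef_pos"],"round") else s["eef_pos"],s["t"])
E
python3 f.py
```

```text
[-0.34  0.65  1.84] [ 0.5667 -0.2444  0.0257] 11.4333
```

Contact is confirmed at 1.8 N. Now the rest of the travel.

Request:
arm_command:
  commands:
    - {"tx":0,"ty":0,"tz":0.004,"twist":0}
    - {"tx":0,"ty":0,"tz":0.008,"twist":0}
    - {"tx":0,"ty":0,"tz":0.012,"twist":0}
    - {"tx":0,"ty":0,"tz":0.016,"twist":0}
    - {"tx":0,"ty":0,"tz":0.019,"twist":0}
    - {"tx":0,"ty":0,"tz":0.022,"twist":0}
    - {"tx":0,"ty":0,"tz":0.022,"twist":0}
    - {"tx":0,"ty":0,"tz":0.022,"twist":0}

```text
t: 12.1
eef_pos: [0.5667, -0.2444, 0.0202]
ee_rot: [3.142, -0.0, 0.001]
force: [-1.9, 0.4, 4.4]
width: 0.0007
gripper_force: 2.2
```

```bash
python3 f.py
```

```text
[-1.2   0.53  4.04] [ 0.5667 -0.2443  0.0203] 12.3
```

Request:
arm_command:
  commands:
    - {"tx":0,"ty":0,"tz":0.002,"twist":0}
    - {"tx":0,"ty":0,"tz":0.004,"twist":0}
    - {"tx":0,"ty":0,"tz":0.006,"twist":0}
    - {"tx":0,"ty":0,"tz":0.008,"twist":0}
    - {"tx":0,"ty":0,"tz":0.009,"twist":0}
    - {"tx":0,"ty":0,"tz":0.01,"twist":0}
    - {"tx":0,"ty":0,"tz":0.01,"twist":0}
    - {"tx":0,"ty":0,"tz":0.01,"twist":0}

```text
t: 12.97
eef_pos: [0.5668, -0.2444, 0.0191]
ee_rot: [3.141, -0.001, 0.001]
force: [-5.7, 3.9, 15.9]
width: 0.0006
gripper_force: 8.1
```

```bash
python3 f.py
```

```text
[-4.48  3.17 16.59] [ 0.5668 -0.2444  0.0191] 13.1667
```

The force jumped to 16 N at z = 0.0191, so the round key is fully down. I'm releasing it, lifting and moving over the bar key.

Request:
arm_command:
  commands:
    - {"tx":0,"ty":0,"tz":-0.02,"twist":0}
    - {"tx":0,"ty":0,"tz":-0.05,"twist":0}
    - {"tx":0,"ty":0,"tz":-0.085,"twist":0}
    - {"tx":0,"ty":0,"tz":-0.12,"twist":0}
    - {"tx":0,"ty":0,"tz":-0.12,"twist":0}
    - {"tx":0,"ty":-0.05,"tz":-0.12,"twist":0}
    - {"tx":-0.005,"ty":-0.12,"tz":-0.12,"twist":0}
    - {"tx":-0.008,"ty":-0.18,"tz":-0.12,"twist":0}

```text
t: 13.83
eef_pos: [0.564, -0.1985, 0.0471]
ee_rot: [-3.141, 0.001, -0.0]
force: [-0.0, -0.2, -0.3]
width: 0.0004
gripper_force: 0.0
```

Request:
arm_command:
  commands:
    - {"tx":0,"ty":-0.05,"tz":0,"twist":0}
    - {"tx":0,"ty":-0.1,"tz":0,"twist":0}
    - {"tx":0,"ty":-0.1,"tz":0,"twist":0}
    - {"tx":0,"ty":-0.1,"tz":0.02,"twist":0}
    - {"tx":0,"ty":-0.1,"tz":0.04,"twist":0}
    - {"tx":0,"ty":-0.1,"tz":0.055,"twist":0}
    - {"tx":0,"ty":-0.1,"tz":0.06,"twist":0}
    - {"tx":0,"ty":-0.1,"tz":0.06,"twist":0}

```text
t: 14.5
eef_pos: [0.5641, -0.1748, 0.0318]
ee_rot: [3.142, 0.001, 0.0]
force: [-0.2, -1.1, -0.9]
width: 0.0007
gripper_force: 0.0
```

```bash
cat >> f.py <<'E'
im=grab_frame("scene")
a=cv2.resize(im[195:255,195:275],(800,600),interpolation=cv2.INTER_CUBIC)
cv2.imwrite("pics/a6.png",np.clip(a.astype(float)*1.8,0,255).astype(np.uint8)[:,:,::-1])
E
python3 f.py
```

```text
[-0.16  0.31  0.3 ] [ 0.5647 -0.1746  0.0328] 14.7
```

View pics/a6.png

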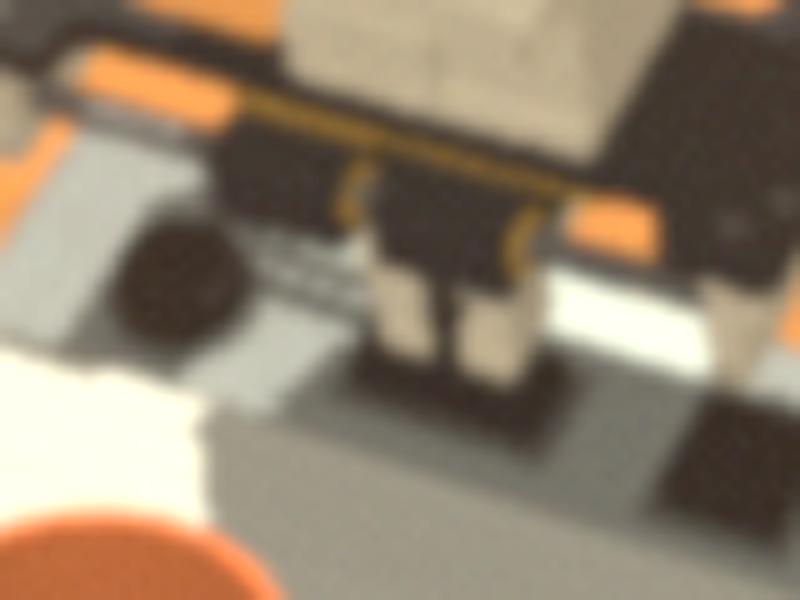

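The fingertips at (450,370) are centred over the bar key at (460,395). The round key at (180,280) is up again and the square key is clear. Pressing the bar now.

Request:
arm_command:
  commands:
    - {"tx":0,"ty":0,"tz":0.01,"twist":0}
    - {"tx":0,"ty":0,"tz":0.02,"twist":0}
    - {"tx":0,"ty":0,"tz":0.028,"twist":0}
    - {"tx":0,"ty":0,"tz":0.036,"twist":0}
    - {"tx":0,"ty":0,"tz":0.043,"twist":0}
    - {"tx":0,"ty":0,"tz":0.049,"twist":0}
    - {"tx":0,"ty":0,"tz":0.054,"twist":0}
    - {"tx":0,"ty":0,"tz":0.057,"twist":0}

```text
t: 15.42
eef_pos: [0.5649, -0.1744, 0.0192]
ee_rot: [3.141, -0.0, 0.001]
force: [-3.9, 3.5, 16.2]
width: 0.0005
gripper_force: 7.8
```

```bash
python3 f.py
```

```text
[-2.92  1.4  10.66] [ 0.5648 -0.1744  0.0193] 15.6167
```

It's bottomed at about 11 N. I'm holding for another 1.3 s and then releasing straight up.

Request:
arm_command:
  commands:
    - {"tx":0,"ty":0,"tz":0,"twist":0}
    - {"tx":0,"ty":0,"tz":0,"twist":0}
    - {"tx":0,"ty":0,"tz":0,"twist":0}
    - {"tx":0,"ty":0,"tz":0,"twist":0}
    - {"tx":0,"ty":0,"tz":0,"twist":0}
    - {"tx":0,"ty":0,"tz":0,"twist":0}
    - {"tx":0,"ty":0,"tz":0,"twist":0}
    - {"tx":0,"ty":0,"tz":0,"twist":0}

```text
t: 16.33
eef_pos: [0.5649, -0.1744, 0.0193]
ee_rot: [3.141, -0.001, 0.001]
force: [-2.3, 1.6, 10.3]
width: 0.0002
gripper_force: 5.1
```

Request:
arm_command:
  commands:
    - {"tx":0,"ty":0,"tz":0,"twist":0}
    - {"tx":0,"ty":0,"tz":0,"twist":0}
    - {"tx":0,"ty":0,"tz":0,"twist":0}
    - {"tx":0,"ty":0,"tz":0,"twist":0}
    - {"tx":0,"ty":0,"tz":0,"twist":0}
    - {"tx":0,"ty":0,"tz":0,"twist":0}
    - {"tx":0,"ty":0,"tz":0,"twist":0}
    - {"tx":0,"ty":0,"tz":0,"twist":0}

```text
t: 17.0
eef_pos: [0.5648, -0.1744, 0.0193]
ee_rot: [3.141, -0.001, 0.001]
force: [-2.5, 0.7, 10.2]
width: 0.0007
gripper_force: 5.1
```

Request:
arm_command:
  commands:
    - {"tx":0,"ty":0,"tz":-0.02,"twist":0}
    - {"tx":0,"ty":0,"tz":-0.05,"twist":0}
    - {"tx":0,"ty":0,"tz":-0.12,"twist":0}
    - {"tx":0,"ty":0,"tz":-0.22,"twist":0}
    - {"tx":0,"ty":0,"tz":-0.34,"twist":0}
    - {"tx":0,"ty":0,"tz":-0.46,"twist":0}
    - {"tx":0,"ty":0,"tz":-0.56,"twist":0}
    - {"tx":0,"ty":0,"tz":-0.6,"twist":0}

```text
t: 17.67
eef_pos: [0.5661, -0.1746, 0.1727]
ee_rot: [3.141, -0.005, 0.001]
force: [0.2, 0.4, 1.0]
width: 0.0
gripper_force: 0.0
```

```bash
sed -i 's/195:255,195:275/120:360,120:440/;s/a6/a7/;s/\*1.8/*1.2/' f.py; python3 f.py
```

```text
[0.24 0.01 0.19] [ 0.564  -0.1741  0.1677] 17.8667
```

View pics/a7.png

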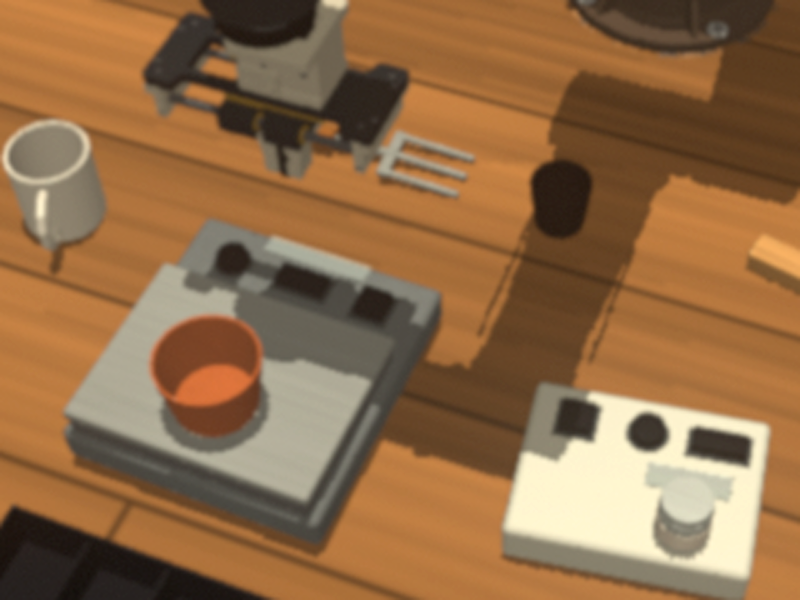

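All three scale keys are up at (233,258), (303,280) and (373,304). The pot, tin and the rest stand where they were, and the gripper is clear. Handing in.

```bash
python3 -c "from station import *;print(job_done())"
```

```text
the job is handed in; nothing more can be done
None
```

I pressed the round key to its stop and let it up, then held the bar key at its stop for over a second (about 11 N) and let it up; the force peaked at about 17 N, nothing else looked moved in the last picture, and I handed the job in at about 18 s with the arm clear.

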